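# Move a pastel bar with sprung tongs

### The job

The pastel bars smear, so pick up the sprung tongs from their brass rest and use them to lift the blue bar out of the black display tray. Lay it flat, lengthwise and roughly centred, in the empty grey-lined compartment of the wooden box without dropping it, then lay the tongs back on both bars of their rest, jaws the same way as at the start, and let go. Never touch the blue bar with the robot itself, and leave the other three bars and the brush pot where they are.

Things in the scene. Friction and masses are not known exactly. Their poses are not given: they have to be found in the camera images.
- tongs_grip (a point): Steel tongs, 200 mm long, 120 g, level on their rest. Point to grip, from above: midway between the arms at mid-height, near the balance point; fingers close along y. x to the jaws, y to the left arm, z up. Arms: upright strips 20 mm high with orange thumb plates 40 mm long outside. Width over the plates: 56 mm free, 47 half squeezed (tongs held, jaws half open), 38 on a bar.
- tongs_jaws (a point): Midway between the two black rubber jaws, at mid-height: 75 mm ahead (x) of and 45 mm below tongs_grip, same axes. Jaws 26 mm long, 16 high, 5 thick, on cranks that reach down just behind them; all else stays within 12 mm of tongs_grip's height. Gap between jaws: 57 mm free, 42 half squeezed, 26 on a bar.
- tongs_left (a joint): Squeeze angle of each arm (both move alike): 0 free, 0.045 half squeezed, 0.09 rad with the jaws parallel on a bar, 0.14 end stop; 1 mm less width over the thumb plates adds 0.005. The spring opens it: 9 N on each plate at 0, 11 N half-way, 14 N on a bar; a 25 to 40 N grip holds a bar. Reopened to half, the bar is let go and the tongs stay in hand.
- rest: Fixed tongs rest: dark wood base 150 x 110 x 6 mm, two level brass bars along its y, 110 mm long, 8 mm thick, top at 65 mm, at x = -65 and +30 mm, on posts near their ends. Origin on the table below where tongs_grip (75 mm up) belongs; x is the way the jaws point.
- tray: Fixed black display tray, 98 (x) x 170 (y) x 12 mm, floor 4 mm thick, three compartments side by side along y (90 x 51 mm, centres at y = -55.5, 0, +55.5 mm), each with one bar lying along x. Walls and dividers 4 mm thick, top at 12 mm. Origin under its centre.
- box: Fixed light wood box, 98 (x) x 116 (y) x 12 mm, floor 4 mm thick, two compartments side by side along y (90 x 52 mm, centres at y = -28 and +28 mm); one holds the green bar, the other is empty. Walls and divider 4 mm thick, top at 12 mm. Origin under its centre.
- liner: Grey felt liner, 88 (x) x 48 (y) x 2 mm, fixed in the empty compartment. Origin at the centre of its underside, 4 mm above the table; a bar lying on it has its centre 17 mm above this origin. x runs along the compartment (either end of the bar may lead).
- blue_center (a point): Centre of the blue pastel bar, 70 mm long (its x), 26 mm wide (its y), 30 mm tall, 75 g (mass varies by 30 percent), lying in one of the tray's compartments with its lower face 4 mm and its top 34 mm above the table. z up.
- yellow_center (a point): Centre of the yellow bar in the tray (leave alone), 70 mm long (its x), 26 mm wide (its y), 30 mm tall, 75 g.
- red_center (a point): Centre of the red bar in the tray (leave alone), 70 mm long (its x), 26 mm wide (its y), 30 mm tall, 75 g.
- green_center (a point): Centre of the green bar in the box (leave alone), 70 mm long (its x), 26 mm wide (its y), 30 mm tall, 75 g.
- pot: White pot of brushes, 72 mm across, 85 mm high, brushes up to 160 mm above the table (leave alone). Origin at the centre of its underside.
Mind the look-alikes: they are no part of the job. Of the things like the part that bears blue_center, leave any that is pink; of the rest the larger one is meant. What is shaped like the part that bears tongs_grip but turquoise is not meant.

How it is judged (in metres and radians):
On the way, in this order (a step that is already met when the one before it is completed fails the run):
1. the blue bar is held in the tongs, clear above the tray (height (world z) of blue_center above 0.05 m and contact force between tongs and bar_blue above 0.5 N), for 0.2 s.
2. the blue bar lies released, flat and along the lined compartment (x of blue_center in the frame of liner between -0.014 and 0.014 m and y of blue_center in the frame of liner between -0.016 and 0.016 m and z of blue_center in the frame of liner below 0.022 m and angle between blue_center's own z axis and vertical below 0.12 rad and contact force between tongs and bar_blue below 0.05 N and angle between the x axis of blue_center and the x axis of liner, either way round below 0.4 rad), for 0.2 s.
At the end, for the whole second after the job is handed in: Blue bar flat (0.12 rad) on the grey liner, within 14 mm along and 16 mm across of its centre and 0.4 rad of its length, free of the tongs; tongs at rest on both bars of the rest, within 22 mm along, 25 mm across, 7 mm in height, 0.3 rad of their place, jaws along the rest's x (all of step 2 and x of tongs_grip in the frame of rest between -0.022 and 0.022 m and y of tongs_grip in the frame of rest between -0.025 and 0.025 m and z of tongs_grip in the frame of rest between 0.068 and 0.082 m and angle between the x axis of tongs_grip and the x axis of rest, either way round below 0.3 rad and x of tongs_jaws in the frame of rest above 0.03 m and linear speed of each of bar_blue, tongs below 0.02 m/s); the robot touches nothing.
It fails at once if the robot itself touches the blue bar (contact force between any of the fingers, the arm and bar_blue above 0.3 N).
It fails at once if the blue bar is dropped (falls freely by more than about 10 mm) (linear speed of bar_blue above 0.45 m/s and contact force between anything else and bar_blue below 0.01 N).
It fails at once if another bar is moved by more than 15 mm (distance of any of yellow_center, red_center, green_center from where it was at the start of the episode above 0.015 m).
It fails at once if the brush pot is moved by more than 20 mm or tipped (distance of pot from where it was at the start of the episode above 0.02 m or angle between pot's own z axis and vertical above 0.3 rad).
It also fails if it takes over 54 s, if anything falls off the work surface, if the arm or the gripper's body presses on something with over 40 N, if the wrist force passes 120 N, or if a joint passes its speed limit or range.

### The arm

A 6-joint arm with a two-finger parallel gripper is mounted at the origin on the work surface. World frame = base frame: x ahead of the robot, y to its left, z up, the work surface at z = 0. Lengths are in m, angles in degrees, forces in N, time in s.
With the tool pointing down it reaches from about 0.3 to 0.75 m from the base axis. Payload 8.5 kg.
Tool frame: the origin (TCP) lies at the very end of the fingers, on their centre line; the grasp point (between the pads) lies env.pinch_z behind it (env.pinch_z is the distance from the TCP to the grasp point, in m); z points along the fingers, y is the line along which they close (so a half turn about z gives the same grasp; the last joint's range is limited). The gripper opens to 85 mm and grips with 20 to 120 N. Pads are 22 mm wide; open, the fingers measure 114 mm over their backs; the gripper's body (76 mm by 85 mm) begins 54 mm behind the grasp point. The pads swing forward as they close: fully open they stand 13 mm farther back than shut.
Start: joints at [-85.904, 21.807, 74.336, -0, 83.858, -12.336], TCP at [0.156, -0.528, 0.199] pointing down, gripper open.
Joint ranges: [-178.18, 178.18], [-50.72, 133.34], [12.68, 142.11], [-81.47, 261.47], [9.98, 163.14], [-165.26, 165.26]. Speed limits (degrees/s): [136.94, 136.94, 180, 180, 180, 180].

### API

Orientations are given as a 3x3 rotation matrix whose columns are the frame's x, y, z axes.
In Python, from rig import telemetry, get_image, env gives the robot as it stands. The module is installed in compiled form; this text tells all that it offers.
- The arm moves only by the tool apply_moves, never from a script. Its argument "series" is a list of rows, each a list of 7 numbers: the shift along the tool's x, y, z in mm, then the turn, a rotation vector about the tool's x, y, z in degrees, then the opening, from 0 (shut) to 1 (fully open). A call has 1 to 12 rows; each row shifts and turns the commanded pose from where the row before left it, along the tool's axes as they then stand; what a row does not reach is not made up. A row lasts 1/8 s, in which the tool goes at most 62.5 mm and 10.7 degrees, less where a joint would pass 70% of its speed; a pose out of reach is approached as far as the arm can. A call with a gripper value outside its range is refused whole. The fingers move at their own pace and stop on an object; "grip_force" is the grip in N (left out, the last holds). Time passes only in rows, so rows that do not move let the fingers close. It gives the time, the measured TCP pose, the force, the opening and the grip force at its end, in the units of the state.
- telemetry.observe(): the state, without advancing time (a new reading comes with each control period).
- get_image(name): name is "scene" or "top"; returns a dict with "frame" (420x560x3 uint8, red, green, blue), "z_map" (420x560 float32, m along the optical axis (not along the pixel's ray), 0 where there is no reading), "vertical_fov" (degrees; the focal length in pixels is half the picture's height over the tangent of half this angle, whatever the lens; pixels are square), "cx", "cy" (the principal point, pixels), "eye" and "attitude" of the camera in the world. Camera axes: x right, y up, looking along -z (the intrinsics and any distortion apply to the point x, -y, -z); pixel columns grow to the right and rows downward; lengths in m; the calibration is good to about 2 mm. A picture is of the moment at which its call begins.
- env.close_job(): hands the job in; it is judged then, once.
The state is a dict: "time_s": time; "q": joint angles; "qvel": joint speeds; "joint_efforts": joint torques, N m; "position": TCP position; "tool_rot": TCP orientation; "ft_force": force on the tool from outside, world axes, zero at the start; "wrist_torque": the same for the moment, N m; "grip_width": finger opening in m; "gripper_force": force on a finger pad.
Only numpy, scipy, OpenCV 4.12 (cv2) and the standard library are available. Lean on these libraries where they do the work, as an engineer would, in place of code of your own. Each camera call takes 0.05 s, during which the arm holds its last target. There are 200 camera calls.

## Working session

There is one attempt and no reset: what is moved stays moved. The work goes in short steps, Python scripts to look and compute and a tool call to move; the robot and the scene stay as the last step left them, time stands still between calls to the robot, and variables do not carry over. Pictures are saved under pics/ and viewed, at most 12 in all, crops included, and the job is handed in when it is done.

Besides the shell and the picture viewer there is one more tool, called by a JSON object that holds its "fn" and its "kwargs", one argument or row to a line. apply_moves: Moves the arm, as the interface text tells. Its arguments: {"type":"object","properties":{"series":{"type":"array"},"grip_force":{"type":"number"}},"required":["series"]}

```bash
mkdir -p pics
cat > h.py <<'E'
import numpy as np, cv2
from rig import telemetry, get_image, env
def snap(n):
    d=get_image(n); np.savez(f'{n}.npz',**{k:v for k,v in d.items()}); return d
def K(d):
    h,w=d['frame'].shape[:2]; f=h/2/np.tan(np.radians(d['vertical_fov'])/2); return f
def rays(d,uv):
    f=K(d); uv=np.atleast_2d(uv).astype(float)
    r=np.c_[(uv[:,0]-d['cx'])/f,-(uv[:,1]-d['cy'])/f,-np.ones(len(uv))]
    A=np.array(d['attitude'])
    return r@A.T
def plane(d,uv,z):
    r=rays(d,uv); e=np.array(d['eye']); return e+r*((z-e[2])/r[:,2])[:,None]
def cloud(d):
    h,w=d['z_map'].shape; u,v=np.meshgrid(np.arange(w),np.arange(h))
    r=rays(d,np.c_[u.ravel(),v.ravel()]); return (np.array(d['eye'])+r*np.array(d['z_map']).reshape(-1,1)).reshape(h,w,3)
E
python3 - <<'E'
from h import *
for n in ('scene','top'):
    d=snap(n); cv2.imwrite(f'pics/{n}0.png',d['frame'][:,:,::-1])
    print(n,{k:v for k,v in d.items() if k not in('frame','z_map')})
    z=d['z_map'];print(z.min(),z.max(),(z==0).mean())
print(env.pinch_z, telemetry.observe())
E
```

```text
scene {'vertical_fov': 54.55272574505546, 'cx': 278.6758813700246, 'cy': 213.34476113687762, 'eye': array([ 1.09779548, -0.12706886,  0.83965083]), 'attitude': array([[ 0.11537543, -0.75577556,  0.64458654],
       [ 0.99332111,  0.08863174, -0.07387549],
       [-0.00129754,  0.64880483,  0.76095375]])}
0.0 3.5143802 0.003954081632653061
top {'vertical_fov': 52.15465087190698, 'cx': 281.9120105836551, 'cy': 210.9802483508392, 'eye': array([ 0.37761012, -0.05455439,  1.22969708]), 'attitude': array([[ 0.01473192,  0.99781652, -0.06438299],
       [-0.99974545,  0.01359876, -0.01800323],
       [-0.01708839,  0.06463183,  0.99776285]])}
0.0 2.0714474 0.003903061224489796
0.0187 {'time_s': 0.1, 'q': array([-8.59029528e+01,  2.18355045e+01,  7.43798519e+01, -1.94037411e-04,
        8.38578048e+01, -1.23356466e+01]), 'qvel': array([-0.01914857, -0.11428528, -0.0212957 , -0.03794584, -0.05023252,
        0.04593377]), 'joint_efforts': array([ 4.86051111e-03, -4.49220479e+01, -2.31654757e+01, -1.16674005e-04,
        3.67051092e-03,  7.62484518e-06]), 'position': array([ 0.15556431, -0.52721945,  0.19799207]), 'tool_rot': array([[ 9.59152620e-01,  2.82889099e-01, -9.45881917e-05],
       [ 2.82888986e-01, -9.59151813e-01,  1.27339903e-03],
       [ 2.69506269e-04, -1.24814197e-03, -9.99999185e-01]]), 'ft_force': array([ 0.25706506,  0.05768866, -0.83083804]), 'wrist_torque': array([-0.03132897, -0.01071029, -0.0466455 ]), 'gripper_force': 0.0, 'grip_width': 0.08550808479772408}
```

View pics/scene0.png

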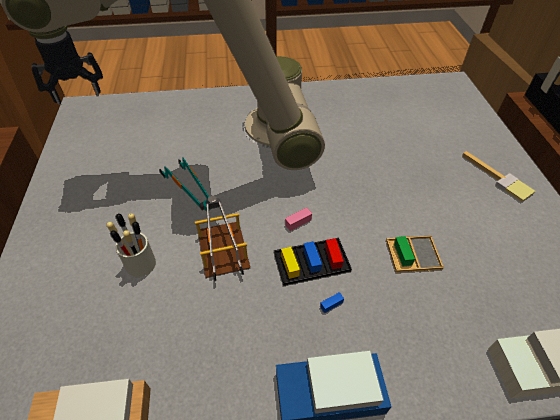

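View pics/top0.png

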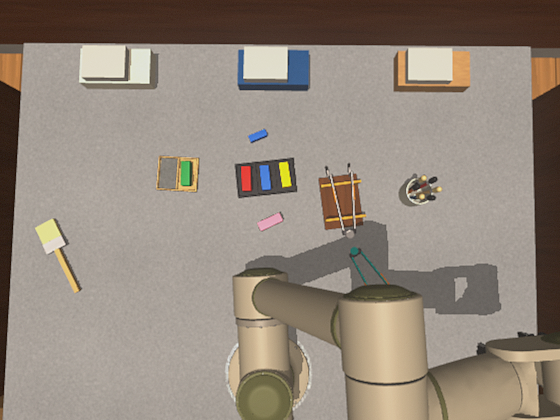

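The scene shows these candidates:

- **Blue bar:** the tray blue at top (265,177) / scene (313,257), the small loose blue at top (258,136) / scene (332,302), and the pink at top (270,221). I choose the tray blue, which is larger and not pink.
- **Tongs:** the steel pair on the rest at top (343,200), and the turquoise pair at top (368,265). I choose the steel pair. Their jaws point up the top image (+x), with the bend at (350,234).
- **Box and pot:** the box is at top (178,174) with its grey compartment on the left (168,173). The pot is at top (418,190).

Run:
```python
from h import *
L=lambda n:{k:v for k,v in np.load(n+'.npz').items()}
T,S=L('top'),L('scene')
rois={'T':(135,120,450,250),'S':(90,140,460,320)}
col={'blue':(105,128,120,60),'yellow':(24,34,150,120),'red':(0,6,170,90),'green':(50,75,150,60),'orange':(8,20,190,130),'brass':(15,24,130,120)}
out=[]
for nm,d in(('T',T),('S',S)):
    hsv=cv2.cvtColor(d['frame'],cv2.COLOR_RGB2HSV); C=cloud(d); x0,y0,x1,y1=rois[nm]
    for c,(a,b,s,v) in col.items():
        m=cv2.inRange(hsv,(a,s,v),(b,255,255)); r=np.zeros_like(m); r[y0:y1,x0:x1]=m[y0:y1,x0:x1]
        n,lab,st,ce=cv2.connectedComponentsWithStats(r)
        for i in range(1,n):
            if st[i,4]<(8 if c in('orange','brass') else 30): continue
            P=C[lab==i]; zt=np.percentile(P[:,2],90); Q=P[P[:,2]>zt-.006]
            rc=cv2.minAreaRect((Q[:,:2]*1000).astype(np.float32))
            print(nm,c,st[i].tolist(),'px',ce[i].round(1),'ztop',zt.round(4),'rect',np.round(rc[0],1),np.round(rc[1],1),round(rc[2],1),'mean',(Q.mean(0)*1000).round(1))
# table height checks
for nm,d,p in(('T',T,(215,150)),('S',S,(360,330)),('S',S,(80,300)),('T',T,(450,140))):
    print(nm,cloud(d)[p[1]-2:p[1]+3,p[0]-2:p[0]+3].mean((0,1)).round(4))
a=cv2.resize(T['frame'][145:250,145:375,::-1],None,fx=3.4,fy=3.4,interpolation=cv2.INTER_CUBIC)
cv2.imwrite('pics/c1.png',a)
b=cv2.resize(S['frame'][180:300,185:450,::-1],None,fx=3,fy=3,interpolation=cv2.INTER_CUBIC)
cv2.imwrite('pics/c2.png',b)
```

```text
T blue [248, 129, 19, 13, 123] px [257.6 135.3] ztop 0.0253 rect [534.1 -16.5] [318.1  50.5] 22.7 mean [669.1  40.4  35.4]
T blue [259, 165, 12, 26, 240] px [264.9 177. ] ztop 0.0359 rect [478.6  -5.4] [222.2  33.7] 17.3 mean [549.7  17.   39.3]
T yellow [279, 162, 13, 25, 237] px [284.6 174. ] ztop 0.0366 rect [560.3 -38.2] [68.4 25.2] 9.5 mean [559.7 -38.4  33.9]
T red [241, 166, 10, 25, 234] px [245.8 177.7] ztop 0.0367 rect [471.2  26.9] [243.4  48.4] 29.8 mean [544.7  68.9  52.6]
T orange [354, 186, 1, 9, 9] px [354. 190.] ztop 0.0076 rect [ 519.6 -237.8] [23.1  1. ] 1.9 mean [ 519.6 -237.8    5.1]
T orange [333, 192, 3, 11, 13] px [333.8 197.2] ztop 0.0871 rect [ 491.9 -172.2] [24.5  1.7] 10.4 mean [ 491.7 -172.    85. ]
T brass [173, 157, 7, 3, 9] px [176.6 157.4] ztop 0.0128 rect [607.6 275.8] [15.2  2.4] 80.5 mean [607.5 275.4  11.2]
T brass [183, 158, 14, 4, 26] px [189.8 158.8] ztop 0.0111 rect [499.5  91.7] [380.4  19.4] 53.1 mean [587.3 210.5 102.4]
T brass [159, 160, 1, 11, 11] px [159. 165.] ztop 0.0089 rect [584.6 324.5] [ 1.5 29. ] 89.3 mean [587.2 324.6   7.8]
T bra
[... 3939 characters left out ...]
25.6 233. ] ztop 0.1631 rect [ 539.3 -386.2] [8.8 9.2] 44.8 mean [ 539.4 -387.4  161. ]
S brass [387, 236, 56, 35, 384] px [407.4 255.8] ztop 0.0131 rect [819.  118.7] [142.3 729.5] 59.6 mean [570.3 263.4  19.4]
S brass [237, 243, 10, 4, 26] px [241.3 244.2] ztop 0.0658 rect [ 526.  -149.7] [ 6.6 21.9] 6.3 mean [ 526.1 -149.8   64.6]
S brass [212, 245, 22, 7, 62] px [222.5 248. ] ztop 0.0665 rect [ 531.6 -194.3] [ 8.6 48.9] 7.9 mean [ 532.3 -193.8   64.8]
S brass [200, 250, 10, 5, 29] px [204.6 251.9] ztop 0.0672 rect [ 538.  -235.9] [ 8. 22.] 11.7 mean [ 538.5 -235.8   65.2]
T [ 0.6321  0.165  -0.0011]
S [7.388e-01 9.170e-02 4.000e-04]
S [ 0.6137 -0.5121  0.0348]
T [ 0.6572 -0.4957  0.0496]
```

View pics/c1.png

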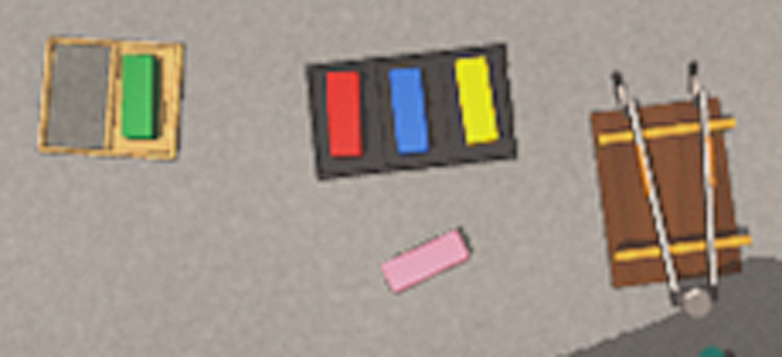

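View pics/c2.png

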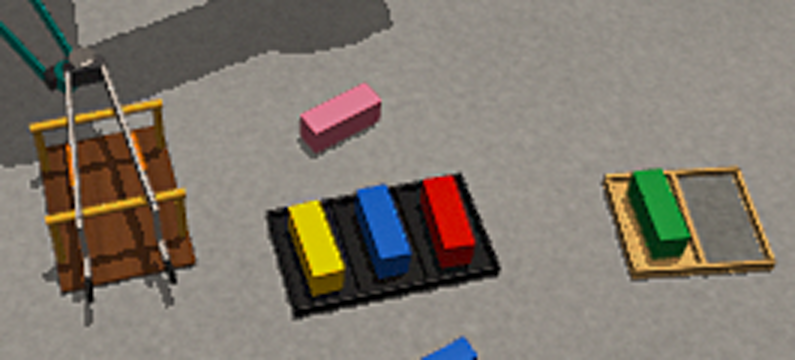

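The crops confirm the choices. In crop 1, the tray blue is at (408,110), between red on its left and yellow on its right. The steel tongs are at (660,190) with jaws at the top (617,80) and (693,68). The empty lined compartment is at (80,92). Next I'll fit these more precisely from both views.

```bash
cat >> h.py <<'E'
def L(n): return {k:v for k,v in np.load(n+'.npz').items()}
def ppart(d,c,s,v,box):
    hsv=cv2.cvtColor(d['frame'],cv2.COLOR_RGB2HSV); m=cv2.inRange(hsv,(c[0],s[0],v[0]),(c[1],s[1],v[1]))
    r=np.zeros_like(m);x0,y0,x1,y1=box; r[y0:y1,x0:x1]=m[y0:y1,x0:x1]; return r
def rect(P):
    (c,(a,b),t)=cv2.minAreaRect((P[:,:2]*1000).astype(np.float32))
    if a<b:a,b,t=b,a,t+90
    return np.round(c,1),round(a,1),round(b,1),round((t+90)%180-90,1)
def px(m): v,u=np.nonzero(m); return np.c_[u,v]
def tri(T,uT,S,uS):
    # least-squares point nearest two rays
    A=np.zeros((3,3));b=np.zeros(3)
    for d,u in((T,uT),(S,uS)):
        r=rays(d,u)[0];r/=np.linalg.norm(r);M=np.eye(3)-np.outer(r,r);A+=M;b+=M@np.array(d['eye'])
    return np.linalg.solve(A,b)*1000
E
python3 - <<'E'
from h import *
T,S=L('top'),L('scene')
full=(0,255)
for nm,d,boxes in(('T',T,dict(blue=(250,155,277,200),brass=(315,170,372,228),tray=(230,150,302,205),liner=(158,156,180,190),wood=(315,165,372,240))),('S',S,dict(blue=(300,235,325,275),brass=(185,205,255,262),tray=(265,230,360,290),liner=(413,235,445,272),wood=(185,205,260,285)))):
    C=cloud(d)
    m=ppart(d,(105,128),(120,255),(60,255),boxes['blue'])
    n,lab,st,_=cv2.connectedComponentsWithStats(m); m=(lab==1+np.argmax(st[1:,4])); k=m&(abs(C[...,2]-.035)<.006)
    print(nm,'blue',rect(plane(d,px(k),.034)),'z',np.median(C[k][:,2]))
    # brass bars
    m=ppart(d,(12,26),(110,255),(110,255),boxes['brass'])>0
    k=m&(abs(C[...,2]-.065)<.006); P=plane(d,px(k),.065); mid=P[:,0]>.485
    for q in(mid,~mid): print(nm,'bar',rect(P[q]),q.sum(),'z',np.median(C[k][q][:,2]))
    # tray dark
    m=ppart(d,(0,180),full,(0,75),boxes['tray'])>0; n,lab,st,_=cv2.connectedComponentsWithStats(m.astype(np.uint8)); m=lab==1+np.argmax(st[1:,4])
    k=m&(C[...,2]>.004)&(C[...,2]<.018); print(nm,'tray',rect(plane(d,px(k),.012)),np.percentile(C[k][:,2],90))
    m=ppart(d,(0,180),(0,60),(30,200),boxes['liner']); n,lab,st,_=cv2.connectedComponentsWithStats(cv2.morphologyEx(m,cv2.MORPH_OPEN,np.ones((3,3)))); m=lab==1+np.argmax(st[1:,4])
    P=plane(d,px(m),.006); print(nm,'liner',rect(P),'mean',(P.mean(0)*1000).round(1),'z',np.median(C[m][:,2]),st[1:].tolist())
    # points above 70mm: tongs
    b=boxes['wood']; bb=(b[0],b[1]-15,b[2]+5,b[3]+8)
    M=np.zeros(C.shape[:2],bool); M[bb[1]:bb[3],bb[0]:bb[2]]=1; M&=(C[...,2]>.074)&(C[...,2]<.095)&(C[...,0]<.62)&(C[...,0]>.36)
    P=C[M]*1000; h=np.percentile(P[:,2],[10,50,90]).round(1); print(nm,'tongs z',h,len(P))
    for x in range(380,600,15):
        q=P[(P[:,0]>=x)&(P[:,0]<x+15)]
        if len(q): ys=np.sort(q[:,1]); g=np.argmax(np.diff(ys)) if len(ys)>1 else 0; print('  ',x+7, ys[:g+1].mean().round(1), ys[g+1:].mean().round(1) if len(ys)>1 else '', len(ys))
    m=(ppart(d,(0,180),full,(0,60),bb)>0)&(C[...,2]>.015)&(C[...,2]<.06)&(C[...,0]>.54)
    P=C[m]*1000
    for s in(P[P[:,1]<-200],P[P[:,1]>=-200]):
        if len(s): print(nm,'jaw',s.mean(0).round(1),s.min(0).round(1),s.max(0).round(1),len(s))
print(tri(T,(264.9,177),S,(312.5,256.5)))
E
```

```text
T blue (array([550.7,  17.1]), 68.8, 25.2, 7.3) z 0.0334752624425263
T bar (array([ 532.4, -191.9]), 107.4, 7.1, -82.1) 88 z 0.06439199263778794
T bar (array([ 455.7, -201.7]), 109.5, 46.0, -79.7) 96 z 0.06414992075020343
T tray (array([556.3, -11.5]), 111.7, 93.2, -83.1) 0.013472378476112426
T liner (array([562.7, 299.1]), 87.3, 47.1, -2.3) mean [562.2 299.    6. ] z 0.0053428551341720976 [[159, 158, 18, 31, 485]]
T tongs z [78.4 84.3 87.4] 355
   387 -212.9 -198.5 31
   402 -215.6 -197.1 73
   417 -225.4 -192.6 25
   432 -224.9 -189.3 20
   447 -224.4 -186.0 25
   462 -222.6 -181.9 21
   477 -222.2 -177.6 24
   492 -222.8 -173.7 35
   507 -220.9 -170.0 28
   522 -220.6 -167.7 29
   537 -219.2 -163.9 23
   552 -218.4 -160.6 19
   567 -218.0 -216.0 2
T jaw [ 586.4 -217.    37.9] [ 582.7 -218.6   33.9] [ 589.4 -215.7   41.1] 5
T jaw [ 576.8 -154.7   36.8] [ 574.6 -155.    32.9] [ 578.7 -154.2   42.5] 3
S blue (array([551.4,  16.7]), 72.4, 25.5, 6.3) z 0.034219547081576485
S bar (array([ 532.4, -192.6]), 108.9, 7.6, -82.0) 111 z 0.06494153090658839
S bar (array([ 438.3, -206. ]), 108.1, 7.7, -81.8) 97 z 0.06489998116215179
S tray (array([554.6,  15.8]), 170.6, 103.2, -83.0) 0.01321325641201524
S liner (array([559.2, 299.2]), 85.2, 45.3, -2.6) mean [560.5 299.4   6. ] z 0.005845469474456411 [[432, 235, 13, 29, 234], [413, 238, 25, 29, 509]]
S tongs z [78.5 85.3 87.6] 371
   387 -213.9 -197.3 33
   402 -213.6 -194.9 89
   417 -227.3 -195.5 19
   432 -226.0 -191.5 17
   447 -225.6 -188.1 22
   462 -224.7 -184.4 19
   477 -223.5 -179.9 24
   492 -224.1 -175.5 36
   507 -222.7 -171.9 32
   522 -221.9 -169.1 28
   537 -219.9 -165.6 22
   552 -219.4 -161.9 25
   567 -221.1 -218.6 5
S jaw [ 587.3 -218.    35. ] [ 572.1 -220.7   24.6] [ 594.  -215.7   41.1] 22
S jaw [ 578.4 -155.5   34.5] [ 568.9 -159.9   24.8] [ 584.8 -151.7   39.4] 19
[551.44207061  17.25850103  22.70699508]
```

The fit gives:

| Item | Position (mm) | Yaw | Note |
|---|---|---|---|
| Rest | (502.7, -196.7) | 8.0° | bar tops at 65 |
| Tongs grip | (502, -197.5) | 8.5° | arm tops at 85 |
| Blue bar | (551.1, 17) | 7° | two-view height 23, face top 34 |
| Liner | (561.3, 299.2) | -2.4° | |

I'll move above the tongs now.

{"fn": "apply_moves", "kwargs": {
  "series": [
    [43,-22,0,0,0,0,1],
    [43,-22,0,0,0,0,1],
    [43,-22,0,0,0,0,1],
    [43,-22,0,0,0,0,1],
    [43,-22,0,0,0,0,1],
    [43,-22,0,0,0,0,1],
    [43,-22,0,0,0,0,1],
    [43,-22,0,0,0,0,1],
    [41,-21,0,0,0,0,1],
    [41,-21,0,0,0,0,1],
    [0,0,0,0,0,8,1],
    [0,0,0,0,0,0,1]
  ]
}}

```text
time_s: 1.6
position: [0.5025, -0.1975, 0.1981]
tool_rot: [[0.989, 0.149, -0.001], [0.149, -0.989, 0.0], [-0.001, -0.001, -1.0]]
ft_force: [0.1, -0.1, 0.4]
grip_width: 0.0855
gripper_force: 0.0
```

{"fn": "apply_moves", "kwargs": {
  "series": [
    [0,0,40,0,0,0,1],
    [0,0,40,0,0,0,1],
    [0,0,30,0,0,0,1],
    [0,0,20,0,0,0,1],
    [0,0,13,0,0,0,1],
    [0,0,0,0,0,0,1],
    [0,0,0,0,0,0,1]
  ],
  "grip_force": 30
}}

```text
time_s: 2.48
position: [0.5029, -0.1983, 0.0563]
tool_rot: [[0.989, 0.147, 0.001], [0.147, -0.989, -0.001], [0.001, 0.001, -1.0]]
ft_force: [0.5, -0.3, -0.4]
grip_width: 0.0856
gripper_force: 0.0
```

Run:
```python
from h import *
T=snap('top');S=snap('scene')
a=cv2.resize(T['frame'][150:250,300:420,::-1],None,fx=3.3,fy=4,interpolation=cv2.INTER_CUBIC)
b=cv2.resize(S['frame'][170:290,160:280,::-1],None,fx=3.3,fy=3.33,interpolation=cv2.INTER_CUBIC)
cv2.imwrite('pics/g1.png',np.hstack([a[:399],b[:399]]))
print(telemetry.observe()['position'])
```

```text
[ 0.5028626  -0.19819945  0.05632238]
```

View pics/g1.png

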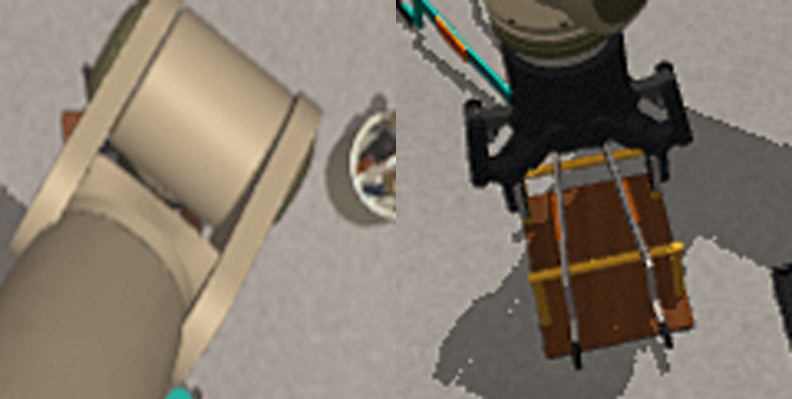

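The picture shows the fingers straddling both orange plates, right image (560,190) and (630,190), clear of the brass bars. I'll close to half squeeze.

{"fn": "apply_moves", "kwargs": {
  "series": [
    [0,0,0,0,0,0,0.8],
    [0,0,0,0,0,0,0.7],
    [0,0,0,0,0,0,0.6],
    [0,0,0,0,0,0,0.55],
    [0,0,0,0,0,0,0.55],
    [0,0,0,0,0,0,0.55],
    [0,0,0,0,0,0,0.55],
    [0,0,0,0,0,0,0.55]
  ],
  "grip_force": 30
}}

```text
time_s: 3.58
position: [0.5025, -0.1979, 0.0555]
tool_rot: [[0.989, 0.147, -0.0], [0.147, -0.989, -0.0], [-0.0, -0.0, -1.0]]
ft_force: [0.0, 1.2, -0.6]
grip_width: 0.0467
gripper_force: 0.0
```

{"fn": "apply_moves", "kwargs": {
  "series": [
    [0,0,-4,0,0,0,0.55],
    [0,0,-6,0,0,0,0.55],
    [0,0,-15,0,0,0,0.55],
    [0,0,-20,0,0,0,0.55],
    [0,0,0,0,0,0,0.55],
    [0,0,0,0,0,0,0.55]
  ]
}}

```text
time_s: 4.32
position: [0.5023, -0.1978, 0.1003]
tool_rot: [[0.989, 0.147, -0.0], [0.147, -0.989, 0.0], [-0.0, -0.0, -1.0]]
ft_force: [0.5, 0.4, 1.4]
grip_width: 0.0471
gripper_force: 0.0
```

Run:
```python
from h import *
T=snap('top');S=snap('scene')
C=cloud(S)
cv2.imwrite('pics/g2.png',cv2.resize(S['frame'][150:300,160:310,::-1],None,fx=4,fy=4,interpolation=cv2.INTER_CUBIC))
s=telemetry.observe();print(s['position'],s['ft_force'],s['gripper_force'],s['grip_width'])
```

```text
[ 0.50219482 -0.19771326  0.09993061] [-0.22535295  0.41921912 -1.06170476] 0.0 0.04702266132088426
```

View pics/g2.png

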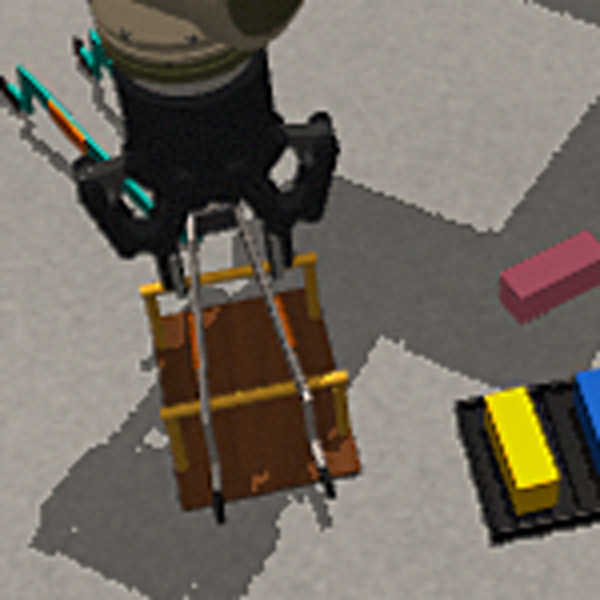

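The picture suggests the tongs may still be on the rest, with plates at crop (193,345) and (283,320). I'll check with heights.

Run:
```python
from h import *
S=L('scene');C=cloud(S)*1000
m=ppart(S,(8,20),(190,255),(130,255),(190,215,250,262))>0
n,lab,st,ce=cv2.connectedComponentsWithStats(m.astype(np.uint8))
for i in range(1,n):
    if st[i,4]>5: print('orange',ce[i].round(1),np.median(C[lab==i],0).round(1),st[i].tolist())
P=C[190:290,190:260].reshape(-1,3);P=P[(P[:,2]>74)&(P[:,2]<150)&(P[:,0]>440)&(P[:,0]<620)]
for x in range(440,610,12):
    q=P[(P[:,0]>=x)&(P[:,0]<x+12)]
    if len(q)>3: ys=np.sort(q[:,1]);g=np.argmax(np.diff(ys));print(x+6,ys[:g+1].mean().round(1),ys[g+1:].mean().round(1),'z',np.percentile(q[:,2],[10,50,90]).round(0),len(q))
# black fingers: lowest points
m=ppart(S,(0,180),(0,255),(0,60),(185,190,240,225))>0
for s in((185,215),(222,240)):
    k=m.copy();k[:,:s[0]]=0;k[:,s[1]:]=0;Q=C[k];print('finger',len(Q),np.sort(Q[:,2])[:8].round(0),Q[np.argsort(Q[:,2])[:8]].mean(0).round(1))
```

```text
orange [215.8 217.9] [ 438.8 -207.6   64.6] [210, 217, 13, 3, 19]
orange [208.2 236. ] [ 510.1 -224.8   85.3] [208, 231, 2, 11, 11]
orange [241.4 244.6] [ 526.9 -150.9   64.8] [237, 244, 10, 2, 13]
orange [222.9 248.2] [ 533.  -192.8   66. ] [213, 246, 21, 6, 38]
orange [204.8 251.8] [ 537.7 -234.3   65.3] [200, 250, 10, 4, 18]
446 -225.8 -188.2 z [80. 85. 86.] 17
458 -225.0 -184.8 z [81. 85. 87.] 15
470 -224.0 -182.4 z [79. 85. 87.] 17
482 -223.6 -177.6 z [85. 86. 87.] 23
494 -224.4 -175.4 z [80. 85. 88.] 27
506 -223.1 -170.8 z [ 84.  87. 146.] 40
518 -224.9 -169.9 z [ 83.  87. 147.] 40
530 -220.8 -167.8 z [78. 84. 86.] 20
542 -219.5 -164.4 z [80. 85. 87.] 19
554 -219.4 -161.9 z [78. 83. 87.] 19
566 -220.8 -218.7 z [76. 82. 84.] 5
finger 623 [ 3.  3.  5.  7.  8. 12. 12. 19.] [ 347.3 -248.2    8.6]
finger 304 [-2. -2.  1.  5.  5.  6.  6.  7.] [ 394.  -169.4    3.3]
```

Run:
```python
from h import *
S=L('scene');C=cloud(S)*1000
P=C[150:240,170:250].reshape(-1,3);rgb=S['frame'][150:240,170:250].reshape(-1,3)
q=(P[:,2]>88)&(P[:,2]<200)&(P[:,0]>440)&(rgb.max(1)<90)
P=P[q]
for z in range(88,200,8):
    s=P[(P[:,2]>=z)&(P[:,2]<z+8)]
    for t in(s[s[:,1]<-198],s[s[:,1]>=-198]):
        if len(t): print(z,len(t),'x',t[:,0].min().round(),t[:,0].max().round(),'y',t[:,1].min().round(),t[:,1].max().round())
print(telemetry.observe()['time_s'])
```

```text
136 5 x 512.0 517.0 y -230.0 -222.0
136 6 x 499.0 510.0 y -176.0 -166.0
144 11 x 513.0 520.0 y -232.0 -221.0
144 14 x 491.0 512.0 y -177.0 -163.0
152 14 x 513.0 520.0 y -234.0 -222.0
152 16 x 503.0 511.0 y -174.0 -163.0
160 19 x 512.0 518.0 y -235.0 -221.0
160 18 x 490.0 510.0 y -177.0 -162.0
168 9 x 509.0 518.0 y -229.0 -222.0
168 11 x 503.0 511.0 y -175.0 -162.0
176 21 x 514.0 522.0 y -248.0 -223.0
176 23 x 503.0 512.0 y -172.0 -145.0
184 73 x 497.0 524.0 y -251.0 -219.0
184 65 x 487.0 511.0 y -175.0 -143.0
192 44 x 498.0 524.0 y -254.0 -219.0
192 44 x 486.0 512.0 y -175.0 -140.0
4.425
```

The tongs haven't moved. The real fingertips show at z≈136 in the depth data while telemetry reports 100, so the fingers closed above the arms. I'll reopen, go lower, and check against the cameras.

{"fn": "apply_moves", "kwargs": {
  "series": [
    [0,0,0,0,0,0,1],
    [0,0,0,0,0,0,1],
    [0,0,0,0,0,0,1],
    [0,0,0,0,0,0,1],
    [0,0,0,0,0,0,1]
  ]
}}

```text
time_s: 5.05
position: [0.5025, -0.1979, 0.1005]
tool_rot: [[0.989, 0.147, -0.0], [0.147, -0.989, 0.0], [-0.0, -0.0, -1.0]]
ft_force: [0.1, -0.0, 0.6]
grip_width: 0.0853
gripper_force: 0.0
```

```bash
cat >> h.py <<'E'
def tips(xm=470):
    S=snap('scene');C=cloud(S)*1000;s=telemetry.observe();p=s['position']*1000
    rgb=S['frame'].max(2); q=(C[...,2]>p[2]-15)&(C[...,2]<p[2]+90)&(abs(C[...,0]-p[0])<30)&(abs(C[...,1]-p[1])<60)&(rgb<90)
    P=C[q]
    for sg in(-1,1):
        t=P[sg*(P[:,1]-p[1])>0]; t=t[np.argsort(t[:,2])]
        print('tip',sg,t[:6].mean(0).round(1) if len(t) else None,t[:10,2].round(0),'tel',p.round(1),'w',s['grip_width'])
E
python3 - <<'E'
from h import *
tips()
T=snap('top');
E
```

```text
tip -1 [ 508.2 -240.9  142.1] [ 86. 151. 152. 153. 154. 156. 156. 157. 158. 159.] tel [ 502.5 -197.9  100.5] w 0.08529691133242547
tip 1 [ 494.4 -166.8  118.5] [ 86.  87.  87. 150. 151. 152. 152. 153. 154. 154.] tel [ 502.5 -197.9  100.5] w 0.08529691133242547
```

{"fn": "apply_moves", "kwargs": {
  "series": [
    [0,0,30,0,0,0,1],
    [0,0,25,0,0,0,1],
    [0,0,15,0,0,0,1],
    [0,0,10,0,0,0,1],
    [0,0,0,0,0,0,1],
    [0,0,0,0,0,0,0.7],
    [0,0,0,0,0,0,0.6],
    [0,0,0,0,0,0,0.55],
    [0,0,0,0,0,0,0.55],
    [0,0,0,0,0,0,0.55],
    [0,0,0,0,0,0,0.55],
    [0,0,0,0,0,0,0.55]
  ],
  "grip_force": 30
}}

```text
time_s: 6.65
position: [0.5037, -0.1988, 0.0224]
tool_rot: [[0.989, 0.147, 0.004], [0.147, -0.989, -0.003], [0.003, 0.003, -1.0]]
ft_force: [-0.4, -1.3, 9.9]
grip_width: 0.0472
gripper_force: 8.0
```

Run:
```python
from h import *
tips()
S=L('scene')
cv2.imwrite('pics/g3.png',cv2.resize(S['frame'][170:290,160:310,::-1],None,fx=4,fy=4,interpolation=cv2.INTER_CUBIC))
s=telemetry.observe();print(s['position'],s['ft_force'],s['gripper_force'])
```

```text
tip -1 [ 497.7 -221.3    7.4] [7. 7. 7. 7. 7. 7. 7. 7. 7. 8.] tel [ 503.7 -198.8   22.4] w 0.047520998500166424
tip 1 [ 503.4 -176.3    7.4] [7. 7. 7. 7. 7. 7. 7. 7. 8. 8.] tel [ 503.7 -198.8   22.4] w 0.047520998500166424
[ 0.50372248 -0.19877228  0.02236363] [-0.30394058  0.22011287 10.00969056] 8.003716170787811
```

View pics/g3.png

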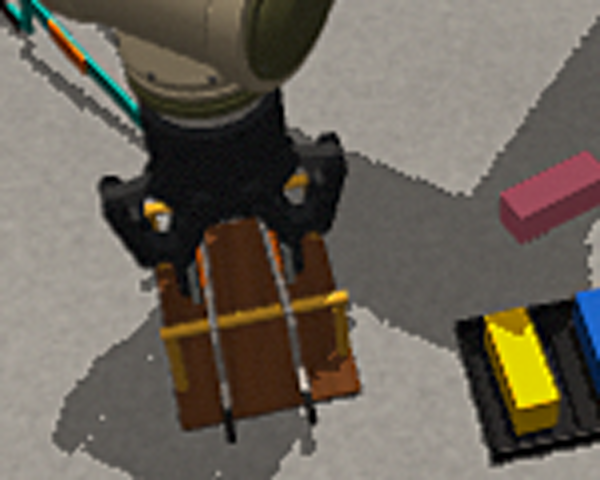

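Now gripped: width 47 mm, pad force 8 N, arms between the fingers at crop (205,260) and (275,250). I'll lift.

{"fn": "apply_moves", "kwargs": {
  "series": [
    [0,0,-2,0,0,0,0.55],
    [0,0,-4,0,0,0,0.55],
    [0,0,-10,0,0,0,0.55],
    [0,0,-20,0,0,0,0.55],
    [0,0,-20,0,0,0,0.55],
    [0,0,-20,0,0,0,0.55],
    [0,0,0,0,0,0,0.55],
    [0,0,0,0,0,0,0.55]
  ]
}}

```text
time_s: 7.7
position: [0.5022, -0.1977, 0.096]
tool_rot: [[0.989, 0.147, -0.001], [0.147, -0.989, 0.001], [-0.001, -0.001, -1.0]]
ft_force: [0.1, -0.3, -0.8]
grip_width: 0.0468
gripper_force: 10.4
```

```bash
cat >> h.py <<'E'
def tongs(zlo,zhi,view='scene',y0=None):
    S=snap(view);C=cloud(S)*1000;p=telemetry.observe()['position']*1000
    q=(C[...,2]>zlo)&(C[...,2]<zhi)&(C[...,0]>p[0]+15)&(C[...,0]<p[0]+130)&(abs(C[...,1]-p[1])<60)
    P=C[q]
    for x in range(int(p[0])+15,int(p[0])+115,14):
        s=P[(P[:,0]>=x)&(P[:,0]<x+14)]
        if len(s)>3:
            ys=np.sort(s[:,1]);g=np.argmax(np.diff(ys));print(x+7,ys[:g+1].mean().round(1),ys[g+1:].mean().round(1),'mid',((ys[:g+1].mean()+ys[g+1:].mean())/2).round(1),'z',np.percentile(s[:,2],[5,50,90]).round(0),len(s))
    return S,C
E
python3 - <<'E'
from h import *
s=telemetry.observe();print(s['position'],s['ft_force'],s['gripper_force'])
S,C=tongs(90,175)
m=ppart(S,(0,180),(0,255),(0,60),(180,200,290,320))>0; m&=(C[...,2]>60)&(C[...,2]<140)&(C[...,0]>550)
P=C[m]; 
for t in(P[P[:,1]<-188],P[P[:,1]>=-188]): print(len(t), t.mean(0).round(1) if len(t) else '',t.min(0).round(1),t.max(0).round(1))
E
```

```text
[ 0.50215242 -0.19768214  0.095968  ] [ 0.07898325 -0.30362447 -0.75710749] 10.368355214595795
524 -221.8 -175.1 mid -198.5 z [142. 158. 163.] 47
538 -214.5 -173.1 mid -193.8 z [145. 158. 160.] 26
552 -213.2 -169.5 mid -191.4 z [115. 144. 159.] 54
566 -212.7 -166.9 mid -189.8 z [108. 116. 152.] 51
580 -211.3 -163.7 mid -187.5 z [101. 111. 114.] 36
594 -212.4 -209.9 mid -211.2 z [ 97. 105. 112.] 13
26 [ 585.7 -210.7  107.4] [ 566.8 -213.3   96.6] [ 591.5 -208.3  114. ]
24 [ 579.  -164.2  108.4] [ 570.7 -168.1   98.1] [ 584.8 -161.3  113.5]
```

The tongs are lifted and level: arm tops went from 85 to 159, following the TCP. The jaws are at mid-height ≈105. I'll move over the blue bar.

{"fn": "apply_moves", "kwargs": {
  "series": [
    [0,-12,0,0,0,0,0.55],
    [1,-26,0,0,0,0,0.55],
    [1,-32,0,0,0,0,0.55],
    [1,-32,0,0,0,0,0.55],
    [1,-32,0,0,0,0,0.55],
    [1,-32,0,0,0,0,0.55],
    [0,-26,0,0,0,0,0.55],
    [0,-15,0,0,0,1.5,0.55],
    [0,0,0,0,0,0,0.55],
    [0,0,0,0,0,0,0.55]
  ]
}}

```text
time_s: 9.0
position: [0.4771, 0.0074, 0.0964]
tool_rot: [[0.993, 0.121, -0.0], [0.121, -0.993, -0.0], [-0.0, 0.0, -1.0]]
ft_force: [-0.2, -0.6, -1.1]
grip_width: 0.0473
gripper_force: 10.4
```

Run:
```python
from h import *
s=telemetry.observe();print(s['position'],s['ft_force'],s['gripper_force'])
S,C=tongs(90,175)
m=(S['frame'].max(2)<60)&(C[...,2]>85)&(C[...,2]<125)&(C[...,0]>520)&(abs(C[...,1]-17)<50)
P=C[m]
for t in(P[P[:,1]<17],P[P[:,1]>=17]): print(len(t), t.mean(0).round(1) if len(t) else '',t.min(0).round(1),t.max(0).round(1))
T=snap('top');
for d in(S,T):
    C=cloud(d)*1000
    hsv=cv2.cvtColor(d['frame'],cv2.COLOR_RGB2HSV); m=(cv2.inRange(hsv,(105,120,60),(128,255,255))>0)&(abs(C[...,2]-34)<6)&(abs(C[...,1]-17)<25)&(abs(C[...,0]-551)<45)
    if m.sum()>20: print('blue',m.sum(),rect(plane(d,px(m),.034)))
cv2.imwrite('pics/g4.png',cv2.resize(S['frame'][170:290,230:380,::-1],None,fx=4,fy=4,interpolation=cv2.INTER_CUBIC))
```

```text
[0.47706989 0.00738851 0.09639945] [-0.20016038 -0.61269252 -1.05299964] 10.372310131788254
499 -16.2 28.6 mid 6.2 z [141. 157. 160.] 55
513 -12.4 30.6 mid 9.1 z [141. 154. 160.] 41
527 -11.2 33.1 mid 11.0 z [111. 141. 158.] 81
541 -9.8 35.4 mid 12.8 z [101. 116. 149.] 55
555 -9.7 38.6 mid 14.4 z [ 99. 111. 114.] 51
569 -9.1 -7.1 mid -8.1 z [ 98. 106. 113.] 10
30 [557.6  -9.5 108.3] [540.  -11.8  97.8] [567.   -6.2 114.7]
29 [551.2  37.4 108.4] [530.   32.5  99. ] [561.1  42.1 122.4]
blue 264 (array([551.7,  15.8]), 72.8, 27.8, 5.4)
```

View pics/g4.png

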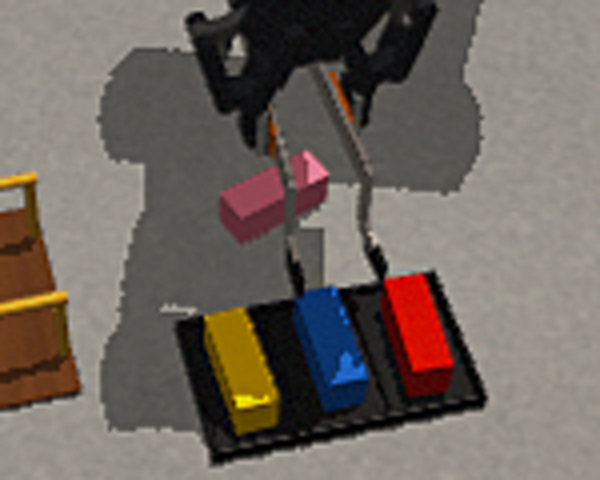

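The picture shows the right jaw at crop (297,275) and the left at (377,262), on either side of the blue bar (330,345) and clear of red and yellow. I'll descend about 79 mm so the jaw bottoms stay above the 12 mm walls.

{"fn": "apply_moves", "kwargs": {
  "series": [
    [0,-0.5,15,0,0,0,0.55],
    [0,0,20,0,0,0,0.55],
    [0,0,18,0,0,0,0.55],
    [0,0,12,0,0,0,0.55],
    [0,0,8,0,0,0,0.55],
    [0,0,6,0,0,0,0.55],
    [0,0,0,0,0,0,0.55],
    [0,0,0,0,0,0,0.55]
  ]
}}

```text
time_s: 10.1
position: [0.4773, 0.008, 0.0179]
tool_rot: [[0.993, 0.121, 0.001], [0.121, -0.993, -0.0], [0.001, 0.0, -1.0]]
ft_force: [0.4, -0.7, -0.5]
grip_width: 0.0471
gripper_force: 10.4
```

Run:
```python
from h import *
s=telemetry.observe();print(s['position'],s['ft_force'],s['gripper_force'])
S,C=tongs(60,100)
cv2.imwrite('pics/g5.png',cv2.resize(S['frame'][195:290,270:370,::-1],None,fx=6,fy=6,interpolation=cv2.INTER_CUBIC))
```

```text
[0.47729321 0.00802806 0.01786848] [ 0.43902149 -0.67580351 -0.48246869] 10.374246686697006
499 -16.7 28.7 mid 6.0 z [65. 79. 95.] 47
513 -11.6 31.1 mid 9.8 z [64. 78. 80.] 37
527 -10.5 33.9 mid 11.7 z [62. 75. 80.] 38
541 -10.0 -7.7 mid -8.8 z [62. 73. 77.] 9
```

View pics/g5.png

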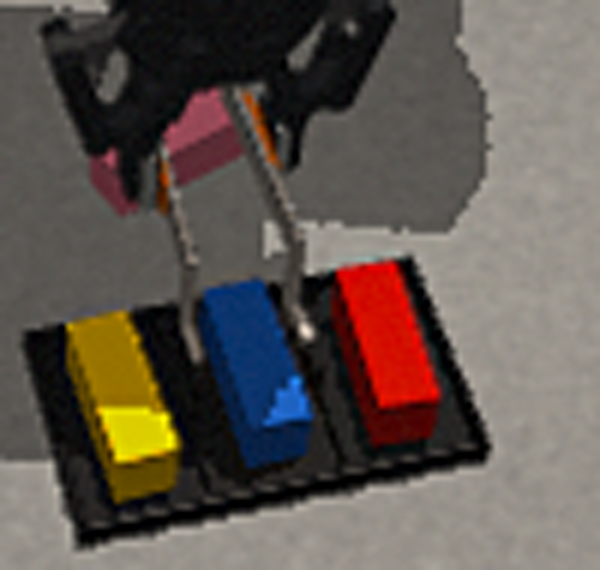

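The picture shows the cranks on either side of the blue bar, right crop (190,330) and left (300,320), centred. Squeezing now.

{"fn": "apply_moves", "kwargs": {
  "series": [
    [0,0,0,0,0,0,0.5],
    [0,0,0,0,0,0,0.47],
    [0,0,0,0,0,0,0.44],
    [0,0,0,0,0,0,0.41],
    [0,0,0,0,0,0,0.36],
    [0,0,0,0,0,0,0.36],
    [0,0,0,0,0,0,0.36],
    [0,0,0,0,0,0,0.36]
  ],
  "grip_force": 34
}}

```text
time_s: 11.15
position: [0.477, 0.0081, 0.0176]
tool_rot: [[0.993, 0.121, 0.0], [0.121, -0.993, -0.0], [0.0, 0.0, -1.0]]
ft_force: [-1.3, -0.4, 1.7]
grip_width: 0.037
gripper_force: 36.5
```

{"fn": "apply_moves", "kwargs": {
  "series": [
    [0,0,-3,0,0,0,0.36],
    [0,0,-6,0,0,0,0.36],
    [0,0,-10,0,0,0,0.36],
    [0,0,-13,0,0,0,0.36],
    [0,0,-13,0,0,0,0.36],
    [0,0,-10,0,0,0,0.36],
    [0,0,-5,0,0,0,0.36],
    [0,0,0,0,0,0,0.36],
    [0,0,0,0,0,0,0.36],
    [0,0,0,0,0,0,0.36]
  ]
}}

```text
time_s: 12.4
position: [0.4769, 0.0081, 0.0772]
tool_rot: [[0.993, 0.121, -0.001], [0.121, -0.993, 0.0], [-0.001, -0.0, -1.0]]
ft_force: [-0.8, 0.1, -1.5]
grip_width: 0.0371
gripper_force: 36.2
```

```bash
cat >> h.py <<'E'
def blue(view,z,c):
    d=snap(view);C=cloud(d)*1000
    hsv=cv2.cvtColor(d['frame'],cv2.COLOR_RGB2HSV); m=(cv2.inRange(hsv,(103,110,40),(128,255,255))>0)&(abs(C[...,1]-c[1])<45)&(abs(C[...,0]-c[0])<60)&(C[...,2]>8)
    P=C[m]; 
    if not len(P): print('none');return
    zt=np.percentile(P[:,2],92); k=m&(C[...,2]>zt-6)
    print(view,m.sum(),'ztop',zt.round(1),'zmin',P[:,2].min().round(1),'rect',rect(plane(d,px(k),zt/1000)))
    Q=C[k]; A=np.c_[Q[:,:2]-Q[:,:2].mean(0),np.ones(len(Q))]; print(' slope',np.linalg.lstsq(A,Q[:,2],rcond=None)[0].round(3))
    return d
E
python3 - <<'E'
from h import *
s=telemetry.observe();print(s['position'],s['ft_force'],s['gripper_force'])
blue('scene',0,(551,17))
E
```

```text
[0.47685961 0.00810508 0.07718191] [-0.80493973  0.13952159 -1.45270335] 36.165235871012555
scene 362 ztop 95.0 zmin 63.9 rect (array([552.1,  15.6]), 71.6, 26.8, 3.7)
 slope [-1.300e-02 -3.500e-02  9.313e+01]
```

The bar is held flat with its top at about 94 mm. I'll carry it to the box.

{"fn": "apply_moves", "kwargs": {
  "series": [
    [2,-12,0,0,0,0,0.36],
    [3,-22,0,0,0,0,0.36],
    [5,-32,0,0,0,0,0.36],
    [5,-32,0,0,0,0,0.36],
    [5,-32,0,0,0,0,0.36],
    [5,-32,0,0,0,0,0.36],
    [5,-32,0,0,0,0,0.36],
    [5,-32,0,0,0,0,0.36],
    [5,-32,0,0,0,0,0.36],
    [3,-22,0,0,0,0,0.36],
    [2,-11,0,0,0,0,0.36],
    [0,0,0,0,0,0,0.36]
  ]
}}

```text
time_s: 13.95
position: [0.4863, 0.3028, 0.0773]
tool_rot: [[0.993, 0.122, -0.0], [0.122, -0.993, -0.0], [-0.0, 0.0, -1.0]]
ft_force: [-0.9, -1.1, -2.6]
grip_width: 0.037
gripper_force: 36.2
```

{"fn": "apply_moves", "kwargs": {
  "series": [
    [0,0,0,0,0,2,0.36],
    [0,0,0,0,0,3,0.36],
    [0,0,0,0,0,3,0.36],
    [0,0,0,0,0,1.4,0.36],
    [0,0,0,0,0,0,0.36],
    [0,0,0,0,0,0,0.36]
  ]
}}

```text
time_s: 14.7
position: [0.4866, 0.3022, 0.0775]
tool_rot: [[0.999, -0.043, -0.0], [-0.043, -0.999, -0.0], [-0.0, 0.0, -1.0]]
ft_force: [0.7, 0.1, -1.5]
grip_width: 0.0369
gripper_force: 36.2
```

Run:
```python
from h import *
s=telemetry.observe();print(s['position'],s['ft_force'],s['gripper_force'])
blue('scene',0,(561,299));blue('top',0,(561,299))
```

```text
[0.48659535 0.30219799 0.07752847] [ 0.69971595  0.12378363 -1.46545043] 36.18485468716244
scene 363 ztop 94.6 zmin 66.0 rect (array([562.6, 296.4]), 73.9, 28.3, -8.4)
 slope [-1.9000e-02 -5.0000e-03  9.2944e+01]
top 210 ztop 95.1 zmin 63.0 rect (array([559.4, 296.2]), 67.6, 26.8, -6.2)
 slope [-8.0000e-03 -4.3000e-02  9.2532e+01]
```

{"fn": "apply_moves", "kwargs": {
  "series": [
    [0,-2,6,0,0,0,0.36],
    [0,0,12,0,0,0,0.36],
    [0,0,14,0,0,0,0.36],
    [0,0,10,0,0,0,0.36],
    [0,0,7,0,0,0,0.36],
    [0,0,4,0,0,0,0.36],
    [0,0,2,0,0,0,0.36],
    [0,0,1.5,0,0,0,0.36],
    [0,0,1,0,0,0,0.36],
    [0,0,0,0,0,0,0.36],
    [0,0,0,0,0,0,0.36]
  ]
}}

```text
time_s: 16.18
position: [0.4868, 0.3044, 0.0202]
tool_rot: [[0.999, -0.043, 0.0], [-0.043, -0.999, 0.0], [0.0, -0.0, -1.0]]
ft_force: [0.9, 0.2, -1.6]
grip_width: 0.0369
gripper_force: 36.2
```

Run:
```python
from h import *
s=telemetry.observe();print(s['position'],s['ft_force'],s['gripper_force'])
d=blue('scene',0,(561,299));blue('top',0,(561,299))
cv2.imwrite('pics/g6.png',cv2.resize(d['frame'][180:290,370:460,::-1],None,fx=5,fy=5,interpolation=cv2.INTER_CUBIC))
```

```text
[0.4867886  0.30442003 0.02016779] [ 0.89178371  0.17390949 -1.62795214] 36.21068847278366
scene 345 ztop 37.6 zmin 8.5 rect (array([563. , 298.9]), 71.5, 27.5, -6.5)
 slope [-7.0000e-03 -1.5000e-02  3.5792e+01]
top 188 ztop 38.3 zmin 10.2 rect (array([560.2, 298.2]), 67.6, 23.7, -2.9)
 slope [ 1.600e-02 -1.300e-02  3.584e+01]
```

View pics/g6.png

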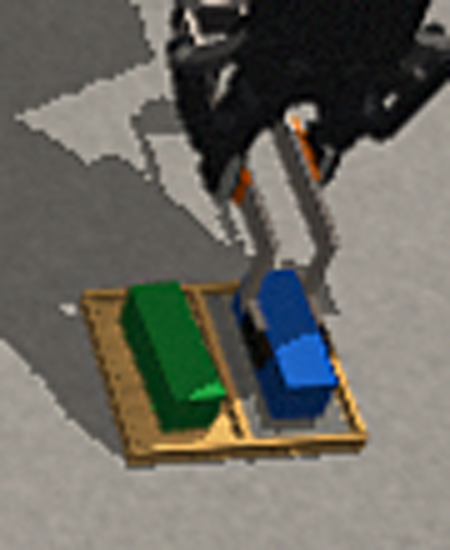

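The blue bar sits just above the grey liner at crop (290,345), inside the compartment and clear of green. I'll lower the last millimetre and reopen to half.

{"fn": "apply_moves", "kwargs": {
  "series": [
    [0,0,0.7,0,0,0,0.36],
    [0,0,0,0,0,0,0.41],
    [0,0,0,0,0,0,0.43],
    [0,0,0,0,0,0,0.45],
    [0,0,0,0,0,0,0.48],
    [0,0,0,0,0,0,0.51],
    [0,0,0,0,0,0,0.54],
    [0,0,0,0,0,0,0.56],
    [0,0,0,0,0,0,0.56],
    [0,0,0,0,0,0,0.56],
    [0,0,0,0,0,0,0.56]
  ]
}}

```text
time_s: 17.65
position: [0.4867, 0.3044, 0.0193]
tool_rot: [[0.999, -0.043, 0.0], [-0.043, -0.999, 0.0], [0.0, -0.0, -1.0]]
ft_force: [0.1, -0.1, -2.5]
grip_width: 0.0479
gripper_force: 10.2
```

Run:
```python
from h import *
s=telemetry.observe();print(s['position'],s['ft_force'],s['gripper_force'])
blue('scene',0,(561,299));blue('top',0,(561,299))
tongs(60,110)
```

```text
[0.48667726 0.30437837 0.01933981] [ 0.13318501 -0.09994968 -2.45841572] 10.154075771570206
scene 392 ztop 37.4 zmin 8.5 rect (array([562.6, 296.7]), 72.3, 27.9, -4.2)
 slope [-1.0000e-03  2.7000e-02  3.5577e+01]
top 220 ztop 37.9 zmin 8.5 rect (array([560., 298.]), 68.2, 24.9, -2.9)
 slope [-3.2000e-02 -1.7200e-01  3.5696e+01]
508 279.1 325.1 mid 302.1 z [64. 76. 83.] 54
522 277.7 321.5 mid 299.6 z [65. 76. 83.] 48
536 276.8 321.3 mid 299.1 z [61. 73. 81.] 61
550 320.9 323.1 mid 322.0 z [63. 70. 77.] 8
```

{"fn": "apply_moves", "kwargs": {
  "series": [
    [0,1.5,0,0,0,0,0.56],
    [0,0,-5,0,0,0,0.56],
    [0,0,-12,0,0,0,0.56],
    [0,0,-18,0,0,0,0.56],
    [0,0,-20,0,0,0,0.56],
    [0,0,-20,0,0,0,0.56],
    [0,0,-8,0,0,0,0.56],
    [0,0,0,0,0,0,0.56]
  ]
}}

```text
time_s: 18.8
position: [0.4867, 0.303, 0.1028]
tool_rot: [[0.999, -0.043, 0.001], [-0.043, -0.999, 0.0], [0.001, -0.0, -1.0]]
ft_force: [-0.7, -1.0, -0.9]
grip_width: 0.0478
gripper_force: 10.2
```

Run:
```python
from h import *
s=telemetry.observe();print(s['position'],s['ft_force'],s['gripper_force'])
blue('scene',0,(561,299));d=blue('top',0,(561,299))
S,C=tongs(80,175)
# liner/box check from scene: bar vs wooden frame
```

```text
[0.48673458 0.30295988 0.10281766] [-0.7392049  -1.01364337 -0.88935756] 10.160071402788162
scene 418 ztop 37.4 zmin 8.3 rect (array([562.5, 296.5]), 71.6, 27.7, -3.3)
 slope [-5.0000e-03  2.8000e-02  3.5607e+01]
top 188 ztop 38.5 zmin 8.4 rect (array([559.9, 297.4]), 68.2, 23.7, -2.9)
 slope [ 3.8000e-02 -1.1450e+00  3.9527e+01]
508 277.7 319.7 mid 298.7 z [147. 157. 164.] 58
522 276.5 319.9 mid 298.2 z [146. 157. 164.] 58
536 275.2 319.9 mid 297.6 z [117. 144. 162.] 128
550 273.1 320.3 mid 296.7 z [104. 118. 147.] 67
564 272.2 320.4 mid 296.3 z [102. 113. 118.] 63
578 272.2 320.9 mid 296.6 z [103. 111. 118.] 16
```

The bar is down flat, within about 2 mm of centre. I'll return to the rest.

{"fn": "apply_moves", "kwargs": {
  "series": [
    [0,0,0,0,0,-3.5,0.56],
    [0,0,0,0,0,-3.5,0.56],
    [0,0,0,0,0,-3.5,0.56],
    [-1.5,15,0,0,0,0,0.56],
    [-3,30,0,0,0,0,0.56],
    [-5,45,0,0,0,0,0.56],
    [-5,45,0,0,0,0,0.56],
    [-5,45,0,0,0,0,0.56],
    [-5,45,0,0,0,0,0.56],
    [-5,45,0,0,0,0,0.56],
    [-5,45,0,0,0,0,0.56],
    [-5,45,0,0,0,0,0.56]
  ]
}}

```text
time_s: 20.45
position: [0.4971, -0.0613, 0.1021]
tool_rot: [[0.99, 0.138, -0.0], [0.138, -0.99, 0.0], [-0.0, -0.0, -1.0]]
ft_force: [0.9, 0.9, -1.4]
grip_width: 0.0474
gripper_force: 10.2
```

{"fn": "apply_moves", "kwargs": {
  "series": [
    [-5,45,0,0,0,0,0.56],
    [-5,45,0,0,0,0,0.56],
    [-3,30,0,0,0,0,0.56],
    [-1.5,17,0,0,0,0,0.56],
    [0,0,0,0,0,0,0.56],
    [0,0,0,0,0,0,0.56]
  ]
}}

```text
time_s: 21.2
position: [0.5024, -0.1958, 0.1022]
tool_rot: [[0.99, 0.14, -0.0], [0.14, -0.99, 0.001], [-0.0, -0.001, -1.0]]
ft_force: [0.7, 0.1, -1.0]
grip_width: 0.0476
gripper_force: 10.2
```

Run:
```python
from h import *
s=telemetry.observe();print(s['position'],s['ft_force'],s['gripper_force'])
tongs(90,175)
```

```text
[ 0.50236466 -0.19575583  0.10223692] [ 0.65287931  0.13053738 -0.9801615 ] 10.15922874212265
524 -219.4 -173.3 mid -196.4 z [150. 164. 167.] 42
538 -213.2 -170.6 mid -191.9 z [150. 164. 166.] 27
552 -212.2 -167.7 mid -189.9 z [120. 150. 165.] 55
566 -211.6 -164.8 mid -188.2 z [115. 123. 158.] 48
580 -210.5 -161.9 mid -186.2 z [107. 118. 120.] 38
594 -212.1 -209.3 mid -210.7 z [104. 115. 119.] 15
```

{"fn": "apply_moves", "kwargs": {
  "series": [
    [0,1,10,0,0,0,0.56],
    [0,0,20,0,0,0,0.56],
    [0,0,20,0,0,0,0.56],
    [0,0,15,0,0,0,0.56],
    [0,0,7,0,0,0,0.56],
    [0,0,4,0,0,0,0.56],
    [0,0,2,0,0,0,0.56],
    [0,0,0,0,0,0,0.56],
    [0,0,0,0,0,0,0.56]
  ]
}}

```text
time_s: 22.38
position: [0.5029, -0.1979, 0.0247]
tool_rot: [[0.99, 0.14, 0.001], [0.14, -0.99, -0.0], [0.001, 0.0, -1.0]]
ft_force: [0.1, 0.3, -1.7]
grip_width: 0.0479
gripper_force: 10.2
```

{"fn": "apply_moves", "kwargs": {
  "series": [
    [0,0,1,0,0,0,0.56],
    [0,0,1,0,0,0,0.56],
    [0,0,0,0,0,0,0.56],
    [0,0,0,0,0,0,0.56]
  ]
}}

```text
time_s: 22.88
position: [0.5028, -0.1979, 0.0225]
tool_rot: [[0.99, 0.14, 0.0], [0.14, -0.99, -0.0], [0.0, 0.0, -1.0]]
ft_force: [-0.5, 0.1, 1.8]
grip_width: 0.0484
gripper_force: 10.1
```

The force went from hanging to resting. I'll release slowly and then withdraw.

{"fn": "apply_moves", "kwargs": {
  "series": [
    [0,0,0,0,0,0,0.59],
    [0,0,0,0,0,0,0.62],
    [0,0,0,0,0,0,0.65],
    [0,0,0,0,0,0,0.68],
    [0,0,0,0,0,0,0.75],
    [0,0,0,0,0,0,0.85],
    [0,0,0,0,0,0,1],
    [0,0,0,0,0,0,1],
    [0,0,0,0,0,0,1],
    [0,0,0,0,0,0,1]
  ]
}}

```text
time_s: 24.12
position: [0.5027, -0.1978, 0.0223]
tool_rot: [[0.99, 0.14, 0.0], [0.14, -0.99, -0.0], [0.0, 0.0, -1.0]]
ft_force: [-0.8, 0.1, 1.2]
grip_width: 0.0851
gripper_force: 0.0
```

{"fn": "apply_moves", "kwargs": {
  "series": [
    [0,0,-8,0,0,0,1],
    [0,0,-20,0,0,0,1],
    [0,0,-40,0,0,0,1],
    [0,0,-40,0,0,0,1],
    [0,0,-40,0,0,0,1],
    [-30,0,-10,0,0,0,1],
    [-50,0,0,0,0,0,1],
    [-40,0,0,0,0,0,1],
    [0,0,0,0,0,0,1],
    [0,0,0,0,0,0,1]
  ]
}}

```text
time_s: 25.38
position: [0.3844, -0.2148, 0.1809]
tool_rot: [[0.99, 0.14, 0.001], [0.14, -0.99, -0.001], [0.001, 0.001, -1.0]]
ft_force: [0.4, -0.9, -0.1]
grip_width: 0.0853
gripper_force: 0.0
```

Run:
```python
from h import *
s=telemetry.observe();print(s['position'],s['ft_force'],s['gripper_force'],s['grip_width'])
blue('scene',0,(561,299));blue('top',0,(561,299))
S=L('scene');C=cloud(S)*1000
P=C[(C[...,2]>74)&(C[...,2]<95)&(C[...,0]>425)&(C[...,0]<620)&(abs(C[...,1]+197)<60)]
for x in range(425,590,20):
    q=P[(P[:,0]>=x)&(P[:,0]<x+20)]
    if len(q)>3: ys=np.sort(q[:,1]);g=np.argmax(np.diff(ys));a,b=ys[:g+1].mean(),ys[g+1:].mean();print(x+10,a.round(1),b.round(1),'mid',((a+b)/2).round(1),'z',np.percentile(q[:,2],[50,90]).round(0))
cv2.imwrite('pics/g7.png',cv2.resize(S['frame'][160:310,160:460,::-1],None,fx=2.6,fy=2.6,interpolation=cv2.INTER_CUBIC))
```

```text
[ 0.38443731 -0.21475179  0.18085487] [ 0.36982844 -0.88287697 -0.1233104 ] 0.0 0.08528352890242681
scene 420 ztop 37.2 zmin 8.1 rect (array([561.9, 296.5]), 71.6, 28.0, -2.7)
 slope [9.0000e-03 4.4000e-02 3.5626e+01]
top 238 ztop 38.1 zmin 9.7 rect (array([560.1, 298.1]), 68.0, 24.0, -2.9)
 slope [-8.0000e-03  2.2000e-02  3.5542e+01]
435 -225.9 -191.0 mid -208.5 z [85. 87.]
455 -224.8 -185.6 mid -205.2 z [85. 87.]
475 -223.8 -180.2 mid -202.0 z [85. 87.]
495 -224.1 -175.7 mid -199.9 z [85. 87.]
515 -222.9 -171.3 mid -197.1 z [85. 87.]
535 -221.6 -167.3 mid -194.5 z [85. 87.]
555 -220.2 -163.3 mid -191.7 z [83. 85.]
```

View pics/g7.png

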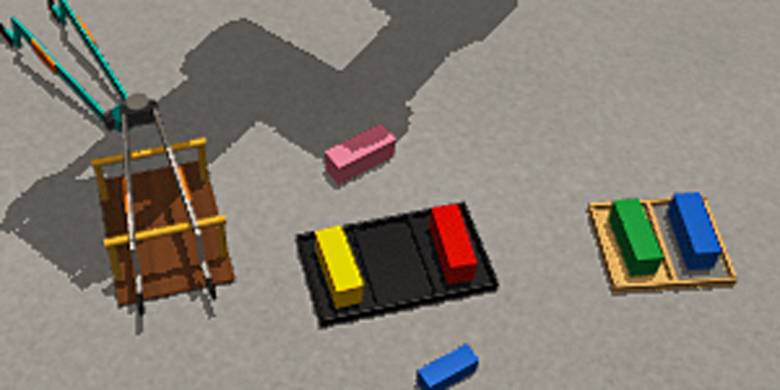

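The picture shows the tongs level on both brass bars, crop (160,200), with the same orientation as at the start. The blue bar lies flat in the lined compartment at (693,230), and everything else is undisturbed.

```bash
python3 -c "
from rig import env; print(env.close_job())"
```

```text
the job is handed in; nothing more can be done
None
```

The job is handed in, with no verdict returned: the final cameras show the blue bar flat on the liner, about 2 mm off centre, and the tongs back on both bars of the rest; the first tongs grasp closed above the arms without touching them, so I redid it lower.

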